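Fetch the eyelet punch from behind and load the hand press

TASK

The stout brass eyelet punch stands at the back of the wooden stand, behind the chrome roller and the cream canister. First stand both of these on the white enamel tray, then fetch the punch and stand it on the round anvil of the hand press, and only then stand the roller and the canister back on the wooden stand, the roller wholly on the red mat and the canister wholly on the blue mat. Keep everything upright, and leave the bakelite knob, the slim punch and the cup lid alone.

Things in the scene. Friction and masses are not known exactly. Their poses are not given: they have to be found in the camera images.
- roller: chrome print roller standing on end, cylinder 34 mm diameter, 95 mm tall, with two black bands and an 8 mm axle stub 10 mm long on top (105 mm in all). Origin: centre of its underside, z up along its axis. 150 to 300 g. It starts on the red mat. Grip it round the cylinder, in the upper half.
- canister: cream enamel canister with a domed lid, body 44 mm diameter and 82 mm tall, lid and small dark 14 mm button on top to 100 mm. Origin: centre of its underside, z up. 140 to 280 g. It starts on the blue mat. Grip it round the body, in the upper half.
- punch: stout brass eyelet punch standing upright: foot 26 mm diameter and 8 mm high, body 22 mm diameter up to 32 mm, narrower nose on top to 46 mm. Origin: centre of its underside, z up. About 120 g. It starts on bare wood (8 mm above the table), about 52 mm behind the line through the two mats; a 60 mm high riser stands 90 mm behind it. The tall things in front leave the gripper no room.
- red_mat: round red mat fixed on the wooden stand, 58 mm diameter, 2 mm thick: home of the roller. Origin: centre of its underside, 8 mm above the table (its top is at 10 mm). The two mats lie side by side, 72 mm between centres; which is left and which is right changes.
- blue_mat: round blue mat fixed on the wooden stand, 68 mm diameter, 2 mm thick: home of the canister. Origin: centre of its underside, 8 mm above the table (its top is at 10 mm).
- press: green lever hand press, fixed, its steel slide pulled out towards the robot. Origin: on the table under the centre of the round steel anvil (50 mm diameter, flat top 40 mm above the table). Axis x points from the anvil back to the ram, which hangs 150 mm behind it; the head begins 125 mm behind the anvil and is 238 mm high. Nothing is over the anvil. Base 110 mm wide.
- tray: white enamel tray, fixed, 130 mm (its x) by 190 mm (its y), walls 4 mm thick and 14 mm high, floor 4 mm above the table. Origin: centre of its underside.
- knob: dark brown bakelite knob lying loose, 38 mm diameter, 28 mm high; leave alone. Origin: centre of its underside.
- slim_punch: slim punch standing loose, dark steel foot 22 mm diameter and thin 12 mm brass stem, 45 mm tall; leave alone. Origin: centre of its underside.
- cup_lid: cream enamel cup lid lying loose, 66 mm diameter, 23 mm high with its dark button; leave alone. Origin: centre of its underside.

How it is judged (in metres and radians):
On the way, in this order (a step that is already met when the one before it is completed fails the run):
1. roller and canister both stand released on the tray while the punch is still in its place (x of roller in the frame of tray between -0.048 and 0.048 m and y of roller in the frame of tray between -0.078 and 0.078 m and z of each of roller, canister in the frame of tray below 0.012 m and angle between each of roller, canister's own z axis and vertical below 0.12 rad and contact force between the fingers and roller below 0.3 N and linear speed of each of roller, canister below 0.02 m/s and x of canister in the frame of tray between -0.048 and 0.048 m and y of canister in the frame of tray between -0.078 and 0.078 m and contact force between the fingers and canister below 0.3 N and distance of punch from where it was at the start of the episode below 0.025 m), for 0.2 s.
2. the punch stands released on the anvil while roller and canister are still on the tray (horizontal distance between punch and press below 0.013 m and z of punch in the frame of press between 0.036 and 0.045 m and angle between each of punch, roller, canister's own z axis and vertical below 0.12 rad and contact force between the fingers and punch below 0.3 N and linear speed of each of punch, roller, canister below 0.02 m/s and x of roller in the frame of tray between -0.048 and 0.048 m and y of roller in the frame of tray between -0.078 and 0.078 m and z of each of roller, canister in the frame of tray below 0.012 m and contact force between the fingers and roller below 0.3 N and x of canister in the frame of tray between -0.048 and 0.048 m and y of canister in the frame of tray between -0.078 and 0.078 m and contact force between the fingers and canister below 0.3 N), for 0.2 s.
At the end, for the whole second after the job is handed in: The punch stands upright on the anvil, its axis within 13 mm of the anvil's centre; the roller stands upright on the red mat and the canister on the blue mat, each within 13 mm of the mat's centre; all are released and at rest (horizontal distance between punch and press below 0.013 m and z of punch in the frame of press between 0.036 and 0.045 m and angle between each of punch, roller, canister's own z axis and vertical below 0.12 rad and contact force between the fingers and punch below 0.3 N and linear speed of each of punch, roller, canister below 0.02 m/s and horizontal distance between roller and red_mat below 0.013 m and z of roller in the frame of red_mat below 0.006 m and contact force between the fingers and roller below 0.3 N and horizontal distance between canister and blue_mat below 0.013 m and z of canister in the frame of blue_mat below 0.006 m and contact force between the fingers and canister below 0.3 N); the robot touches nothing.
It fails at once if the roller, the canister or the punch is tipped over (more than 0.7 rad) (angle between any of roller, canister, punch's own z axis and vertical above 0.7 rad).
It fails at once if the knob, the slim punch or the cup lid is displaced by more than 15 mm (distance of any of knob, slim_punch, cup_lid from where it was at the start of the episode above 0.015 m).
It also fails if it takes over 125 s, if anything falls off the work surface, if the arm or the gripper's body presses on something with over 40 N, if the wrist force passes 120 N, or if a joint passes its speed limit or range.

ROBOT

A 6-joint arm with a two-finger parallel gripper is mounted at the origin on the work surface. World frame = base frame: x ahead of the robot, y to its left, z up, the work surface at z = 0. Lengths are in m, angles in degrees, forces in N, time in s.
With the tool pointing down it reaches from about 0.325 to 0.85 m from the base axis. Payload 15.5 kg.
Tool frame: the origin (TCP) lies between the finger pads; the fingertips stand 19 mm ahead of it and the grasp point (between the pads) is the TCP (ctrl.tip_reach is the distance from the TCP to the fingertips, in m); z points along the fingers, y is the line along which they close (so a half turn about z gives the same grasp; the last joint's range is limited). The gripper opens to 91 mm and grips with 3 to 60 N. Pads are 32 mm wide; open, the fingers measure 118 mm over their backs; the gripper's body (76 mm by 178 mm) begins 60 mm behind the grasp point.
Start: joints at [-76.117, 28.281, 77.091, -0, 74.628, -5.472], TCP at [0.207, -0.59, 0.233] pointing down, gripper open.
Joint ranges: [-166.48, 166.48], [-47.26, 123.95], [12.59, 153.08], [-70.14, 250.14], [6.76, 159.57], [-176.63, 176.63]. Speed limits (degrees/s): [108.29, 108.29, 147.25, 172.46, 172.46, 172.46].

INTERFACE

Orientations are given as a 3x3 rotation matrix whose columns are the frame's x, y, z axes.
In Python, from bench import ctrl gives the robot as it stands. Calls block until the motion is done:
- ctrl.goto(position, orientation): joint-space move of the TCP to a pose.
- ctrl.move_l(position, vel=0.15, ori=None, contact_N=None): straight line of the TCP; ori=None keeps the orientation; vel is the mean speed in m/s. With contact_N (N) it stops when the force on the tool has changed by that much, and returns True; else False.
- ctrl.movej(angles): joint-space move.
- ctrl.command_gripper(opening): opening from 0.0 (shut) to 1.0 (fully open); the grip force is fixed at half the most; returns when the fingers have stopped.
- ctrl.sleep(seconds).
- ctrl.ik(position, orientation): joint angles nearest the present ones, or None.
- ctrl.read_camera(name): name is "scene" or "top"; returns the picture (420x560x3 uint8, blue, green, red); there is no depth.
- ctrl.camera_params(name): a dict with "fx", "fy", "cx", "cy" (pixels), "pose" (4x4, takes a point from camera to world coordinates). Camera axes: x right, y up, looking along -z (the intrinsics and any distortion apply to the point x, -y, -z); pixel columns grow to the right and rows downward; lengths in m; the calibration is good to about 2 mm. A picture is of the moment at which its call begins. camera_params takes no time and is no camera call.
A pose or a line that the arm cannot do raises ctrl.MotionError and nothing moves.
- ctrl.sign_off(): hands the job in; it is judged then, once.
Trained networks look in the newest picture that a camera, given by its name, has taken for a name from the list of things; names that differ only in an ending like _2 or _b are one class to them, and where a whole thing is asked for, a point or a joint stands for the part that bears it (a point fixed in the world has none). Each returns a list of dicts, best first, with "score" (0 to 1); they miss things now and then, are a little off and sometimes report something else, mostly with a low value. They report only what shows in the picture. A call takes as long as a camera call.
- ctrl.find_in(camera, query): "bbox" ([centre column, centre row, width, height] in pixels, round what is visible of it).
Readings, each from a call of its own:
- ctrl.read_t(): time.
- ctrl.read_q(): joint angles.
- ctrl.read_dq(): joint speeds.
- ctrl.read_effort(): joint torques, N m.
- ctrl.read_tool_pos(): TCP position.
- ctrl.read_eef_rot(): TCP orientation.
- ctrl.read_contact_force(): force on the tool from outside, world axes, zero at the start.
- ctrl.read_wrist_torque(): the same for the moment, N m.
- ctrl.read_grip_width(): opening from 0.0 (shut) to 1.0 (fully open).
- ctrl.read_grasp_force(): force on a finger pad.
Only numpy, scipy, OpenCV 4.12 (cv2) and the standard library are available. Lean on these libraries where they do the work, as an engineer would, in place of code of your own. Each camera call takes 0.05 s, during which the arm holds its last target. There are 200 camera calls.

## Working session

There is one attempt and no reset: what is moved stays moved. The work goes in short steps, each a Python script; the robot and the scene stay as the last script left them, time stands still between calls to the robot, and variables do not carry over. Pictures are saved under pics/ and viewed, at most 14 in all, crops included, and the job is handed in when it is done.

```bash
ls; mkdir -p pics
python3 - <<'E'
from bench import ctrl
import cv2,numpy as np
for c in("scene","top"):
    cv2.imwrite(f"pics/{c}0.png",ctrl.read_camera(c)); p=ctrl.camera_params(c); print(c,{k:(np.round(v,4).tolist()) for k,v in p.items()})
    for n in "roller canister punch red_mat blue_mat press tray knob slim_punch cup_lid".split():
        print(n,[(np.round(d["bbox"],1).tolist(),round(d["score"],2)) for d in ctrl.find_in(c,n)[:3]])
print(ctrl.read_t())
E
```

```text
bench.py
pics
scene {'fx': 474.4228, 'fy': 474.4228, 'cx': 276.0181, 'cy': 208.1288, 'pose': [[-0.1613, -0.6237, 0.7648, 1.1912], [0.9868, -0.0913, 0.1337, 0.1179], [-0.0135, 0.7763, 0.6302, 0.6065], [0.0, 0.0, 0.0, 1.0]]}
roller [([411.3, 219.1, 25.6, 54.5], 0.91), ([137.1, 222.6, 117.0, 60.8], 0.15)]
canister [([451.0, 224.3, 33.8, 52.8], 0.67)]
punch [([432.8, 255.8, 16.6, 27.2], 0.61), ([354.6, 223.6, 15.5, 25.4], 0.16)]
red_mat [([407.1, 242.3, 29.7, 17.0], 0.81)]
blue_mat [([447.2, 244.1, 41.8, 24.1], 0.51)]
press [([430.9, 254.7, 13.5, 19.8], 0.75)]
tray [([138.2, 222.3, 117.5, 59.4], 0.59)]
knob [([189.9, 247.2, 23.1, 22.9], 0.57)]
slim_punch [([354.8, 225.4, 11.7, 23.4], 0.71)]
cup_lid [([356.8, 198.2, 31.6, 23.2], 0.8), ([446.9, 243.2, 41.7, 27.1], 0.19)]
top {'fx': 431.4089, 'fy': 431.4089, 'cx': 281.7378, 'cy': 210.7232, 'pose': [[-0.0249, 0.9981, -0.0559, 0.4586], [-0.9997, -0.0249, 0.0003, 0.0026], [-0.0011, 0.0559, 0.9984, 1.0961], [0.0, 0.0, 0.0, 1.0]]}
roller [([181.6, 211.2, 21.7, 16.3], 0.86)]
canister [([154.2, 217.3, 29.8, 22.3], 0.79), ([339.9, 178.3, 14.6, 14.0], 0.67)]
punch [([185.6, 213.6, 18.2, 21.0], 0.68), ([224.4, 259.4, 25.6, 22.9], 0.36)]
red_mat [([187.2, 213.1, 19.6, 24.2], 0.56)]
blue_mat [([163.6, 216.1, 19.4, 31.9], 0.71)]
press [([272.4, 148.6, 69.5, 151.0], 0.68), ([188.4, 211.9, 15.3, 21.7], 0.56)]
tray [([390.3, 200.6, 79.4, 52.3], 0.67)]
knob [([223.5, 258.8, 27.4, 25.3], 0.54), ([340.8, 177.4, 14.7, 15.4], 0.47)]
slim_punch [([391.3, 199.9, 80.0, 57.5], 0.65)]
cup_lid [([223.3, 256.4, 26.6, 21.4], 0.92)]
1.1
```

View pics/scene0.png

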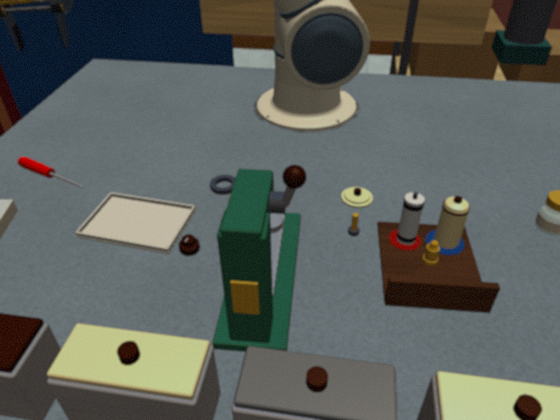

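View pics/top0.png

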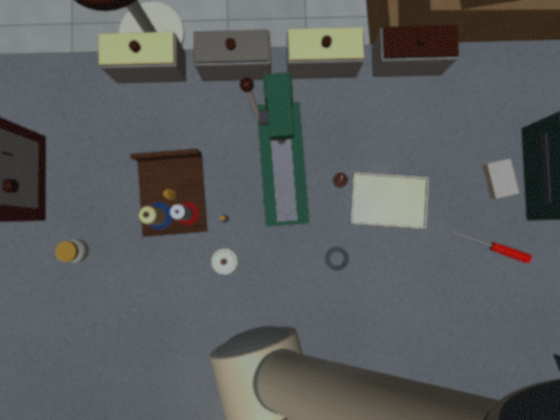

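The scene view shows the stand with the roller on red (411,219), the canister on blue (451,224) and the punch at (432,255). The tray is at (138,222), and the knob, slim punch and lid stand apart. The top view shows the same layout, with the press slide at about (285,180). I'll zoom in for the details.

Run:
```python
import cv2,numpy as np
t=cv2.imread("pics/top0.png");s=cv2.imread("pics/scene0.png")
def z(im,x,y,w,h,k):
    return cv2.resize(im[y:y+h,x:x+w],None,fx=k,fy=k,interpolation=cv2.INTER_CUBIC)
a=z(t,128,145,100,100,4); b=z(t,255,130,65,100,4); 
cv2.imwrite("pics/z1.png",np.hstack([a,b])) # a:400x400 b:260x400
a=z(s,370,180,130,130,4); b=z(s,215,160,90,130,3)
b=np.vstack([b,np.zeros((130,270,3),np.uint8)])
cv2.imwrite("pics/z2.png",np.hstack([a,b]))
```

```text
(no output)
```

View pics/z1.png

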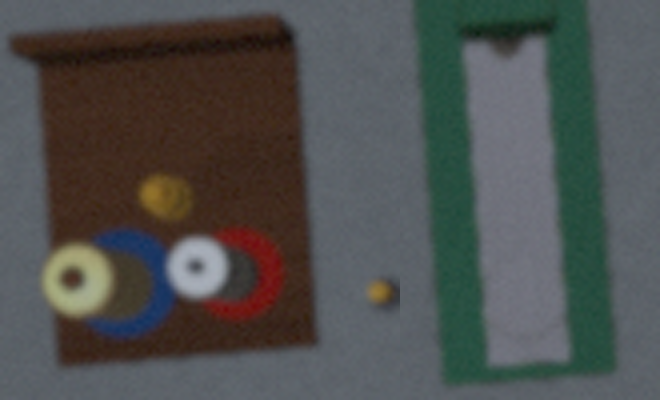

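View pics/z2.png

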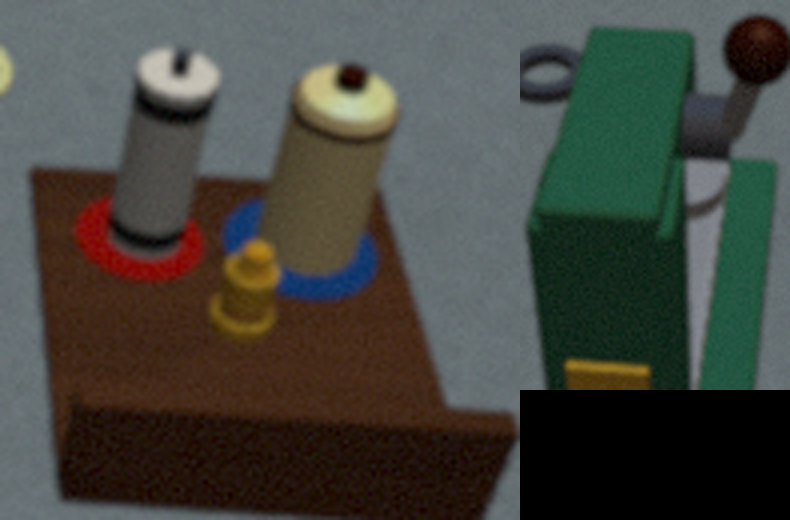

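The top zoom puts the roller top at about (177,212), the canister button at (146,214) and the punch at about (169,194), with the mats partly hidden. The anvil arc is faint. I'll fit these in world coordinates and boost the contrast on the anvil.

```bash
cat > h.py <<'E'
from bench import ctrl
import cv2,numpy as np
from scipy.optimize import least_squares
P={c:ctrl.camera_params(c) for c in("scene","top")}
def ray(c,u,v):
    p=P[c];T=np.array(p["pose"]);u=np.asarray(u,float);v=np.asarray(v,float)
    d=np.stack([(u-p["cx"])/p["fx"],-(v-p["cy"])/p["fy"],-np.ones_like(u)],-1)
    return T[:3,3],d@T[:3,:3].T
def at(c,u,v,z):
    o,d=ray(c,u,v);return (o+d*((z-o[2])/d[...,2])[...,None])[...,:2]
def proj(c,X):
    p=P[c];T=np.array(p["pose"]);q=(np.asarray(X,float)-T[:3,3])@T[:3,:3]
    return np.stack([p["cx"]+p["fx"]*q[...,0]/-q[...,2],p["cy"]+p["fy"]*q[...,1]/q[...,2]],-1)
def matmask(im,col):
    h=cv2.cvtColor(im,cv2.COLOR_BGR2HSV);H,S,V=[h[...,i].astype(int) for i in range(3)]
    return ((H<8)|(H>172))&(S>180)&(V>110) if col=="red" else (H>100)&(H<125)&(S>150)&(V>60)
def fitmat(c,im,col,roi,R,z=.010):
    m=matmask(im,col);x0,y0,x1,y1=roi
    k=np.zeros_like(m);k[y0:y1,x0:x1]=m[y0:y1,x0:x1]
    v,u=np.nonzero(k);q=at(c,u,v,z);hull=cv2.convexHull(q.astype(np.float32))[:,0]
    r=least_squares(lambda s:np.hypot(*(hull-s).T)-R,q.mean(0),loss="soft_l1",f_scale=.001)
    return r.x,len(u),np.abs(r.fun).mean()
E
python3 - <<'E'
from h import *
t=cv2.imread("pics/top0.png");s=cv2.imread("pics/scene0.png")
for c,im,roi in(("top",t,(128,180,215,240)),("scene",s,(370,180,500,300))):
    for col,R in(("red",.029),("blue",.034)): print(c,col,fitmat(c,im,col,roi,R))
f=np.array
print("roller top",at("top",128+196/4,145+267/4,.105),"scene",at("scene",370+177/4,180+77/4,.105))
print("roller foot band scene low mid",at("scene",370+146/4,180+258/4,.010)) # front edge (x+17mm)
print("can button top",at("top",128+73/4,145+278/4,.110),"scene",at("scene",370+352/4,180+72/4,.109))
print("punch nose top",at("top",128+155/4,145+190/4,.054),"scene nose",at("scene",370+259/4,180+243/4,.054),"foot front scene",at("scene",370+243/4,180+337/4,.008))
for n,b,z in(("knob",(340.5,179.5),.014),("slim",(223.5,218),.053),("lid",(224,261),.02)):print(n,at("top",*b,z))
print("tray corners top",[at("top",u,v,.014).round(3).tolist() for u,v in((353,173),(429,177),(426,229),(351,222))])
# enhanced press
a=t[140:230,255:315].astype(np.float32);a=cv2.resize(a,None,fx=6,fy=6,interpolation=cv2.INTER_CUBIC);g=cv2.GaussianBlur(a.mean(2),(0,0),4);g=np.clip((g-75)*4,0,255)
b=s[155:260,265:310].astype(np.float32);b=cv2.resize(b,None,fx=5,fy=5,interpolation=cv2.INTER_CUBIC);k=cv2.GaussianBlur(b.mean(2),(0,0),3);k=np.clip((k-50)*2,0,255)
k=np.pad(k,((0,15),(0,0)))
cv2.imwrite("pics/z3.png",np.hstack([g,k]));print(g.shape,k.shape)
E
```

```text
top red (array([0.51846309, 0.24750379]), 52, np.float64(0.0022476585520871868))
top blue (array([0.51486197, 0.31732447]), 132, np.float64(0.00216083894859119))
scene red (array([0.51964097, 0.24009296]), 218, np.float64(0.0012761005067314106))
scene blue (array([0.51661748, 0.31191809]), 192, np.float64(0.001642279650491076))
roller top [0.51775018 0.24330946] scene [0.52461243 0.241096  ]
roller foot band scene low mid [0.53619653 0.24245586]
can button top [0.51290455 0.31254958] scene [0.51579127 0.31324418]
punch nose top [0.56817984 0.28002757] scene nose [0.56813634 0.28076935] foot front scene [0.57846068 0.28188862]
knob [ 0.59434654 -0.14785557]
slim [0.50290017 0.14359583]
lid [0.39747192 0.14866742]
tray corners top [[0.61, -0.18], [0.595, -0.371], [0.464, -0.358], [0.487, -0.171]]
(540, 360) (540, 225)[ WARN:0@0.679] global loadsave.cpp:1063 imwrite_ Unsupported depth image for selected encoder is fallbacked to CV_8U.
```

View pics/z3.png

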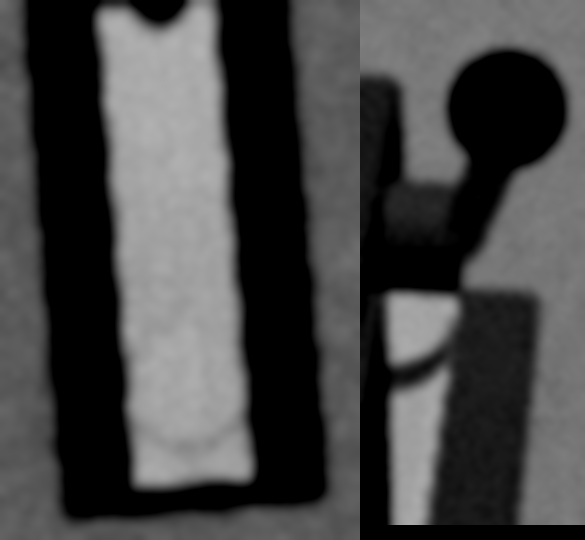

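The boosted view shows the anvil's front arc at about (286.3,214.5) in the top picture. I'll fit the anvil and tray and check both by overlay.

Run:
```python
from h import *
t=cv2.imread("pics/top0.png");s=cv2.imread("pics/scene0.png")
z3=lambda u,v:at("top",255+u/6,140+v/6,.040)
pts=np.array([z3(*p) for p in((137,418),(150,433),(165,442),(188,447),(211,442),(228,433),(241,417))])
r=least_squares(lambda q:np.hypot(*(pts-q).T)-.025,pts.mean(0)+[.02,0]);A=r.x
L=np.array([z3(97,10),z3(133,490)]);R_=np.array([z3(217,10),z3(255,490)])
print("anvil",A,r.fun.round(4),"slide mid at anvil",z3(184,386),"width",np.hypot(*(L[0]-R_[0])),L.mean(0)-L.mean(0),"axis",(L[0]-L[1]+R_[0]-R_[1]).round(3))
tc=np.array([at("top",u,v,.014) for u,v in((353,173),(429,177),(426,229),(351,222))])
# tray by mask
h=cv2.cvtColor(t,cv2.COLOR_BGR2HSV);m=np.zeros(t.shape[:2],np.uint8);roi=t[160:240,340:440].astype(int)
m[160:240,340:440]=(roi.min(2)>115)
c=max(cv2.findContours(m,0,2)[0],key=cv2.contourArea)[:,0]
q=at("top",c[:,0],c[:,1],.014);rc=cv2.minAreaRect((q*1000).astype(np.float32));print("tray",rc)
def draw(im,c,X,Y,z,R,col):
    th=np.linspace(0,6.283,90);p=proj(c,np.stack([X+R*np.cos(th),Y+R*np.sin(th),0*th+z],-1))
    return p,col
def vis(im,c,x,y,w,hh,k):
    a=cv2.resize(im[y:y+hh,x:x+w],None,fx=k,fy=k,interpolation=cv2.INTER_CUBIC)
    for (X,Y,z,R,col) in((A[0],A[1],.04,.025,(0,0,255)),(.519,.2415,.01,.029,(255,255,0)),(.516,.313,.01,.034,(0,255,255)),(.568,.280,.008,.013,(0,255,0)),(.519,.242,.105,.017,(255,0,255)),(.514,.313,.092,.022,(255,0,255))):
        p,_=draw(im,c,X,Y,z,R,col);p=(p+.5-[x,y])*k
        cv2.polylines(a,[np.round(p).astype(int)],True,col,1)
    if c=="top":cv2.polylines(a,[np.round((proj(c,np.c_[cv2.boxPoints(rc)/1000,[.014]*4])+.5-[x,y])*k).astype(int)],True,(0,0,255),1)
    return a
a=vis(t,"top",130,150,310,85,2.58);b=vis(s,"scene",260,150,225,125,3.55)
b=np.pad(b,((0,0),(0,a.shape[1]-b.shape[1]),(0,0)));cv2.imwrite("pics/o1.png",np.vstack([a,b])[:600])
```

```text
anvil [ 0.53328531 -0.00967527] [-0.0001  0.      0.      0.0001 -0.0002  0.0002 -0.0001] slide mid at anvil [ 0.53320093 -0.00775408] width 0.049481270540810494 [0. 0.] axis [0.397 0.02 ]
tray ((539.6978149414062, -269.8636169433594), (191.39578247070312, 133.26925659179688), 84.599853515625)
```

View pics/o1.png

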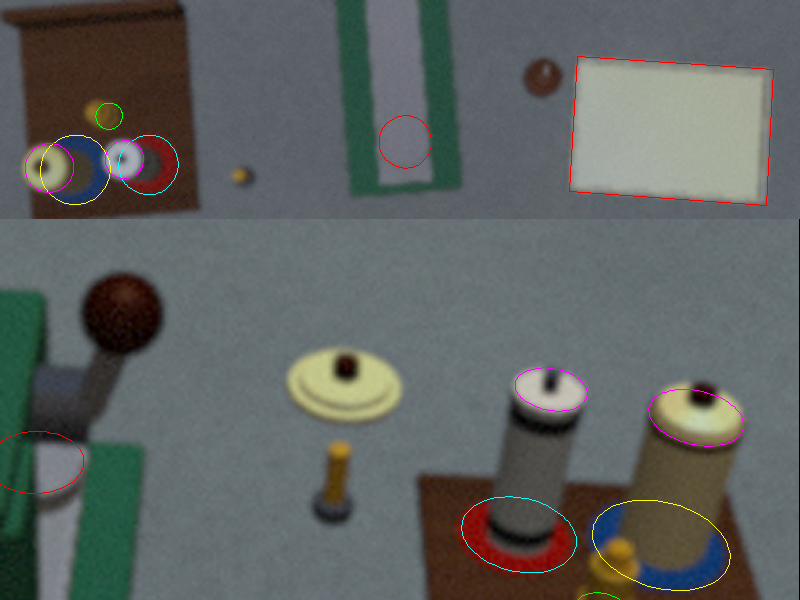

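The fits agree: 72 mm between mats, punch 52 mm behind them, and a 191 x 133 mm tray outline. The overlays also match both pictures, so I'll move the roller to the tray first.

```bash
cat >> h.py <<'E'
RED=np.array([.519,.2415]);BLUE=np.array([.516,.313]);PUN=np.array([.568,.280]);ANV=np.array([.5332,-.009])
TC=np.array([.5397,-.2699]);D=np.array([.094,.9956]);TR=TC+.045*D;TCAN=TC-.045*D
OR=np.array([[0,1,0],[1,0,0],[0,0,-1.]]);UP=.28
def down(xy,z,v=.12,**k): return ctrl.move_l([*xy,z],vel=v,**k)
def pick(xy,z,op):
    ctrl.command_gripper(op);ctrl.move_l([*xy,UP],vel=.3)
    down(xy,z+.06,.25);down(xy,z,.08);ctrl.command_gripper(0.)
    print("grip",ctrl.read_grip_width()*91,ctrl.read_grasp_force());down(xy,z+.04,.08);down(xy,UP,.2)
    print("held",ctrl.read_grip_width()*91,ctrl.read_t())
def place(xy,z,op):
    ctrl.move_l([*xy,UP],vel=.22)
    down(xy,z+.03,.2);ctrl.sleep(.2);h=down(xy,z-.004,.03,contact_N=4)
    print("contact",h,ctrl.read_tool_pos(),"nominal",z);ctrl.command_gripper(op);ctrl.sleep(.2)
    down(xy,z+.05,.08);down(xy,UP,.3);print("t",ctrl.read_t(),ctrl.read_grasp_force())
E
python3 - <<'E'
from h import *
q=ctrl.read_q()
ctrl.move_l([.25,-.55,.32],vel=.3)
global_OR=[OR,OR@np.diag([-1,-1,1])]
best=None
for o in global_OR:
    js=[ctrl.ik([*p,UP],o) for p in(TR,TCAN,ANV,RED,BLUE,PUN)]
    print([None if j is None else np.round(j).tolist() for j in js])
E
```

```text
[[-28.0, 23.0, 79.0, -0.0, 78.0, -28.0], [-36.0, 26.0, 74.0, -0.0, 80.0, -36.0], [-7.0, 18.0, 86.0, -0.0, 76.0, -7.0], [19.0, 22.0, 81.0, -0.0, 78.0, 19.0], [26.0, 24.0, 76.0, -0.0, 79.0, 26.0], [21.0, 27.0, 72.0, -0.0, 81.0, 21.0]]
[[-28.0, 23.0, 79.0, -0.0, 78.0, 152.0], [-36.0, 26.0, 74.0, -0.0, 80.0, 144.0], [-7.0, 18.0, 86.0, -0.0, 76.0, 173.0], [19.0, 22.0, 81.0, -0.0, 78.0, -161.0], [26.0, 24.0, 76.0, -0.0, 79.0, -154.0], [21.0, 27.0, 72.0, -0.0, 81.0, -159.0]]
```

Run:
```python
from h import *
ctrl.goto([*TR,UP],OR)
pick(RED,.010+.075,.65)
place(TR,.004+.075,.65)
im=ctrl.read_camera("scene");cv2.imwrite("pics/s1.png",im);cv2.imwrite("pics/t1.png",ctrl.read_camera("top"))
for c in("scene","top"):print(c,[(np.round(d["bbox"],1).tolist(),round(d["score"],2)) for d in ctrl.find_in(c,"roller")[:2]])
print("expect",proj("scene",[*TR,.0565]),proj("top",[*TR,.099]))
```

```text
grip 33.043792110767406 30.000594556331635
held 33.59683099583462 9.2667
contact True [ 0.5437852  -0.22503027  0.07897737] nominal 0.079
t 15.8833 0.0
scene [([157.1, 205.7, 25.6, 56.0], 0.88)]
top [([376.7, 197.7, 23.0, 17.4], 0.63)]
expect [154.85892649 203.83630493] [379.45125767 195.58537756]
```

View pics/s1.png

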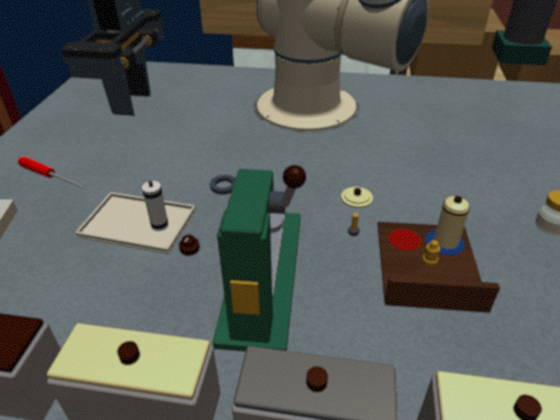

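The roller stands upright on the tray at about (157,205), and the red mat is now clear at (405,240). Next I'll move the canister and remeasure both mats and the punch with the view open.

Run:
```python
from h import *
pick(BLUE,.010+.066,.75)
place(TCAN,.004+.066,.75)
t=ctrl.read_camera("top");s=ctrl.read_camera("scene");cv2.imwrite("pics/t2.png",t);cv2.imwrite("pics/s2.png",s)
for c,im,roi in(("top",t,(128,180,215,240)),("scene",s,(370,180,500,300))):
    for col,R in(("red",.029),("blue",.034)): print(c,col,fitmat(c,im,col,roi,R))
    print([(np.round(d["bbox"],1).tolist(),round(d["score"],2)) for n in("punch","canister") for d in ctrl.find_in(c,n)[:2]])
z=lambda im,x,y,w,h,k:cv2.resize(im[y:y+h,x:x+w],None,fx=k,fy=k,interpolation=cv2.INTER_CUBIC)
a=z(s,70,150,420,150,1.9);b=z(t,130,150,310,90,2.57)[:,:798]
a=a[:,:797];b=b[:,:797];w=min(a.shape[1],b.shape[1]);cv2.imwrite("pics/o2.png",np.vstack([a[:,:w],b[:,:w]]))
```

```text
grip 43.46317565700937 29.869024293730035
held 43.60547634014238 22.1417
contact True [ 0.53483928 -0.31456256  0.06972179] nominal 0.07
t 29.55 0.0
top red (array([0.51861135, 0.23817838]), 329, np.float64(0.003118739779325801))
top blue (array([0.51601597, 0.31030794]), 484, np.float64(0.002959293610219585))
[([169.6, 194.9, 16.1, 9.0], 0.41), ([410.4, 202.7, 25.6, 19.2], 0.85), ([158.3, 215.1, 27.0, 34.1], 0.37)]
scene red (array([0.52098838, 0.23959017]), 495, np.float64(0.001602217451191456))
scene blue (array([0.51865935, 0.31001968]), 577, np.float64(0.0016494033825648023))
[([433.2, 253.1, 15.5, 25.5], 0.71), ([113.2, 200.8, 31.6, 49.3], 0.57)]
```

View pics/o2.png

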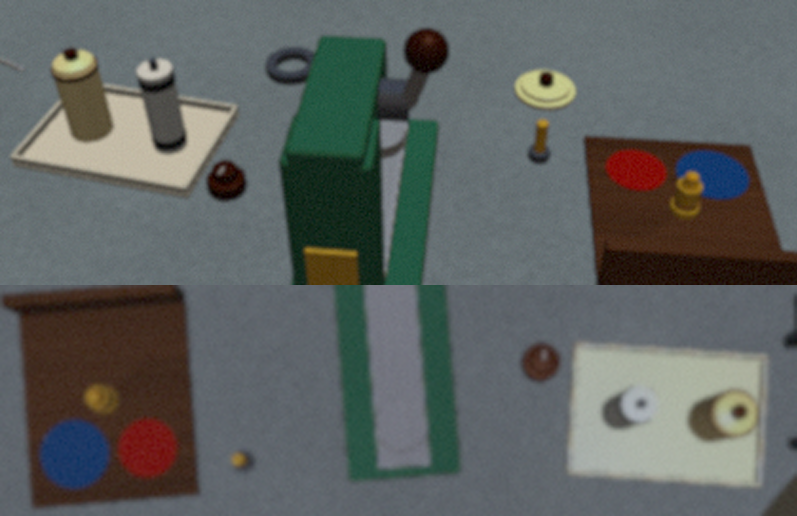

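Both stand upright on the tray, at top-image (640,404) and (737,411) in the crop. The mats are fully visible, at about (.5195,.2395) and (.517,.3105). Now the punch.

```bash
sed -i 's/^RED=.*BLUE=np.array(\[.516,.313\])/RED=np.array([.5195,.2395]);BLUE=np.array([.5170,.3105])/' h.py
python3 - <<'E'
from h import *
ctrl.move_l([*TR,UP],vel=.3)
pick(PUN,.008+.030,.75)
place(ANV,.040+.030,.75)
ctrl.move_l([.45,-.2,UP],vel=.3)
t=ctrl.read_camera("top");s=ctrl.read_camera("scene");cv2.imwrite("pics/t3.png",t);cv2.imwrite("pics/s3.png",s)
for c in("top","scene"):print([(np.round(d["bbox"],1).tolist(),round(d["score"],2)) for d in ctrl.find_in(c,"punch")[:2]])
z=lambda im,x,y,w,h,k:cv2.resize(im[y:y+h,x:x+w],None,fx=k,fy=k,interpolation=cv2.INTER_CUBIC)
cv2.imwrite("pics/o3.png",np.hstack([z(t,245,150,80,90,5),z(s,240,160,70,90,5)]))
E
```

```text
grip 21.187903891393887 29.99938130378723
held 21.19110384704904 36.7167
contact True [ 0.53303651 -0.00900187  0.06982793] nominal 0.07
t 42.8667 0.0
[([272.8, 148.2, 74.3, 154.0], 0.57), ([286.1, 204.3, 9.4, 9.8], 0.53)]
[([276.2, 218.2, 6.3, 9.0], 0.61)]
```

View pics/o3.png

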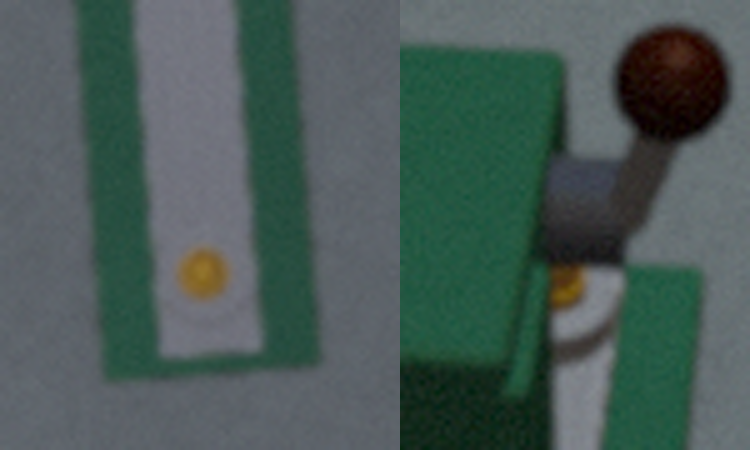

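The punch stands upright at crop (203,272), within about 1 mm of the anvil centre. The roller and canister can go back now.

Run:
```python
from h import *
pick(TR,.004+.075,.65);place(RED,.010+.075,.65)
ctrl.move_l([*TR,UP],vel=.3)
pick(TCAN,.004+.066,.75);place(BLUE,.010+.066,.75)
ctrl.move_l([.45,-.2,UP],vel=.3)
t=ctrl.read_camera("top");s=ctrl.read_camera("scene");cv2.imwrite("pics/t4.png",t);cv2.imwrite("pics/s4.png",s)
z=lambda im,x,y,w,h,k:cv2.resize(im[y:y+h,x:x+w],None,fx=k,fy=k,interpolation=cv2.INTER_CUBIC)
cv2.imwrite("pics/o4.png",np.hstack([z(t,128,150,100,100,4),z(s,370,180,100,100,4)]))
print(ctrl.read_contact_force(),ctrl.read_t())
```

```text
grip 33.71736837302279 30.000944137573242
held 33.4447224545373 48.4917
contact True [0.51930472 0.23946932 0.0849389 ] nominal 0.08499999999999999
t 55.05 0.0
grip 43.586356238915066 29.935746445285076
held 43.57794156840923 61.3667
contact True [0.51637481 0.31041593 0.07578165] nominal 0.076
t 68.7083 0.0
[-0.36039671  0.29822363 -0.30688901] 70.675
```

View pics/o4.png

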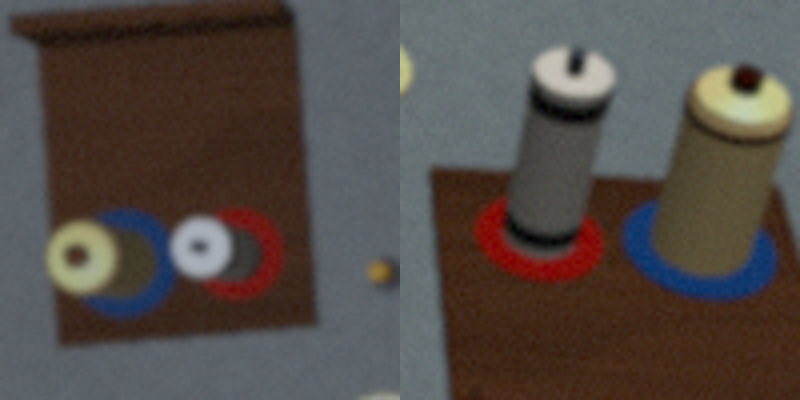

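View pics/s4.png

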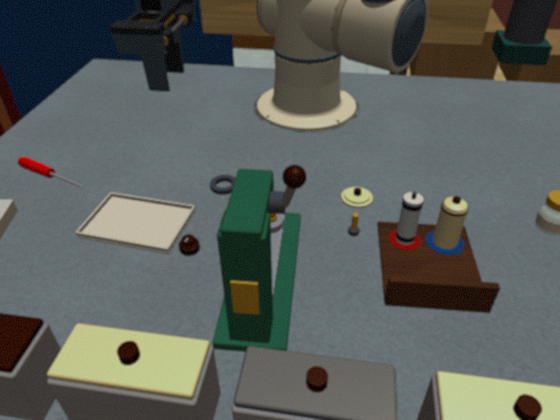

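The roller (410,218) and canister (450,224) stand upright and centred on their mats. The punch is on the anvil, and the knob, slim punch and lid haven't moved. I'm handing it in.

```bash
python3 -c "
from bench import ctrl
print(ctrl.sign_off())"
```

```text
the job is handed in; nothing more can be done
None
```

The job is handed in at about 71 s of the 125 s allowed, with no verdict returned: in the last pictures the punch stands on the anvil, the roller on the red mat and the canister on the blue mat, with the knob, slim punch and cup lid unmoved.

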